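# Release the interlocked specimen carriage

### The arm

A 6-joint arm with a two-finger parallel gripper is mounted at the origin on a cart in front of the work surface, level with it; the furniture and walls round the work are solid. World frame = base frame: x ahead of the robot, y to its left, z up, the work surface at z = 0. Lengths are in m, angles in rad, forces in N, time in s.
With the tool pointing down it reaches from about 0.35 to 0.775 m from the base axis. Payload 5.5 kg.
Tool frame: the origin (TCP) lies at the very end of the fingers, on their centre line; the grasp point (between the pads) lies 19 mm behind it; z points along the fingers, y is the line along which they close (so a half turn about z gives the same grasp; the last joint's range is limited). The gripper opens to 85 mm and grips with 20 to 120 N. Pads are 22 mm wide; open, the fingers measure 114 mm over their backs; the gripper's body (76 mm by 85 mm) begins 54 mm behind the grasp point. The pads swing forward as they close: fully open they stand 13 mm farther back than shut.
Start: joints at [-1.433, 0.313, 0.046, 1.304, 0, 1.431], TCP at [0.158, -0.553, 0.231] pointing down, gripper open.
Joint ranges: [-2.76, 2.76], [-0.86, 1.69], [-1.03, 1.26], [-2.2, 2.34], [-1.47, 1.5], [-3.14, 3.14]. Speed limits (rad/s): [2.57, 2.57, 3.14, 3.14, 3.14, 3.14].

### API

Orientations are given as a unit quaternion [w, x, y, z].
In Python, from workcell import get_state, read_camera, calibration, hand_in gives the robot as it stands.
- The arm moves only by the tool drive_tool, never from a script. Its argument "deltas" is a list that holds one entry, the list of rows, each a list of 7 numbers: the closure in counts, from 0 (fully open) to 255 (shut), then the shift along the tool's x, y, z in m, then the turn, a rotation vector about the tool's x, y, z in degrees. A call has 1 to 12 rows; each row is the pose to reach, as a shift and turn from the pose commanded when the call began, along the tool's axes at that moment; what a row does not reach only later rows make up. A row lasts 1/8 s, in which the tool goes at most 62.5 mm and 10.7 degrees, less where a joint would pass 70% of its speed; a pose out of reach is approached as far as the arm can. A call with a gripper value outside its range is refused whole. The fingers move at their own pace and stop on an object; "newtons" is the grip in N (left out, the last holds). Time passes only in rows, so rows that repeat a pose let the fingers close. It gives the time, the measured TCP pose, the force, the opening and the grip force at its end, in the units of the state.
- get_state(): the state, without advancing time (a new reading comes with each control period).
- read_camera(name): name is "side" or "top" or "wrist"; returns (picture, depth): 420x560x3 uint8, red, green, blue; 420x560 float32, m along the optical axis (not along the pixel's ray), 0 where there is no reading.
- calibration(name): a dict with "mtx" (3x3 intrinsics, pixels), "world_from_camera" (4x4, takes a point from camera to world coordinates). Camera axes: x right, y up, looking along -z (the intrinsics and any distortion apply to the point x, -y, -z); pixel columns grow to the right and rows downward; lengths in m; the calibration is good to about 2 mm. The wrist camera is an equidistant fisheye: a pixel r from the principal point sees the ray r / f radians off the axis. A picture is of the moment at which its call begins: read the wrist's pose just before it. calibration takes no time and is no camera call; for the wrist camera it gives the pose at the moment of the call.
- hand_in(): hands the job in; it is judged then, once.
The state is a dict: "clock": time; "joint_pos": joint angles; "qvel": joint speeds; "tau": joint torques, N m; "tcp_pos": TCP position; "orientation": TCP orientation; "wrist_force": force on the tool from outside, world axes, zero at the start; "ft_torque": the same for the moment, N m; "finger_gap": finger opening in m; "grip_force": force on a finger pad.
Only numpy, scipy, OpenCV 4.12 (cv2) and the standard library are available. Lean on these libraries where they do the work, as an engineer would, in place of code of your own. Each camera call takes 0.05 s, during which the arm holds its last target. There are 200 camera calls.

### The job

The specimen carriage of the white bench unit is locked by three interlocked red-handled levers: push every lever fully over, away from you, in whatever order the interlock lets them go. Which lever is free first differs from time to time and cannot be seen, so feel for it: a lever that stops after a slight movement is blocked, so back off without forcing it and try another. Then draw the carriage gently all the way out by its black upright grip, so that the slide cassette standing in it stays upright, let go, and leave the bottle and the two reels where they are.

Things in the scene. Friction and masses are not known exactly. Their poses are not given: they have to be found in the camera images.
- unit: White bench unit, fixed to the worktop, 250 mm wide (y), 165 mm deep (x from -75 mm front to +90 mm back), 296 mm high, turned roughly to face the robot. Origin: on the worktop below the middle lever's pivot; x points into the unit, away from the robot, y to its left, z up. Flat lever deck at z = 120 mm; behind the levers a back panel (front face x = +82 mm) carries a clear hood.
- lever_left (a joint): Left lever (seen from the robot), rad: 0 = leaning 0.43 rad to the robot (start), 0.86 = fully over, leaning 0.43 rad away; stays where left. Pivot axis along the unit's y at unit (0, 80, 110) mm. One lever is free at first, each one fully over frees another, the third frees the carriage; the order is hidden. Free: about 2 N at the handle. Blocked: stops hard by 0.1 rad; over 40 N is forcing.
- lever_middle (a joint): Middle lever, as lever_left; pivot at unit (0, 0, 110) mm.
- lever_right (a joint): Right lever, as lever_left; pivot at unit (0, -80, 110) mm.
- lever_left_grip (a point): Middle of the left lever's red handle, on its axis 68 mm beyond the pivot. Handle 19 to 22 mm thick, from 44 to 92 mm beyond the pivot, on a 10 mm steel arm. Closed fingertips pushing straight along the unit's x at z = 172 mm throw it: there the handle's robot-side face goes from unit x = -40 to +16 mm.
- lever_middle_grip (a point): The same point of the middle lever.
- lever_right_grip (a point): The same point of the right lever.
- carriage (a joint): Drawer-like specimen carriage below the lever deck, blue front, m. 0 = in, 0.07 = fully out (slides along the unit's -x, towards the robot). Locked with about 2 mm of play until all three levers are over. Sliding takes about 2 N.
- carriage_grip (a point): Where to grip the carriage: on the axis of its black upright grip (16 mm along x, 30 mm along y, z = 26 to 92 mm), 78 mm above the worktop, 37 mm in front of the unit's front face, on its centre line (unit x = -112 mm when in); moves with the carriage. Pinch it along the unit's y from straight above.
- slide_cassette: Grey slide cassette, 70 x 22 x 52 mm, 0.09 kg, standing loose on its 70 x 22 mm foot in the carriage, broadside to the pull (its x along the unit's y); out of sight under the deck until the carriage is out. Origin: centre of its underside; z up. A jerk tips it: draw at 0.1 m/s or slower.
- amber_bottle: Bystander: amber reagent bottle, 48 mm diameter, 105 mm high, standing on the worktop. Origin: centre of its foot.
- label_reel: Bystander: roll of labels, 57 x 62 x 57 mm. Origin: centre of its underside.
- tape_reel: Bystander: flat roll of tape, 100 mm across, 25 mm high. Origin: centre of its underside.
- carriage_floor (a point): Centre of the carriage's inner floor, 10 mm above the worktop; the inside measures 112 mm along x by 214 mm along y; moves with the carriage.
- hood_lip (a point): Middle of the yellow front lip of the clear splash hood, at its underside: unit x = -5 mm, z = 285 mm (side beams hang 4 mm lower). The hood runs back from here over the levers, open in front and at the sides. The levers finish their throw under it, so the tool must come from the front tilted 35 to 45 degrees, fingers pointing forward and down.

How it is judged:
On the way, in this order (a step that is already met when the one before it is completed fails the run):
1. a first lever is fully over (value of joint any of lever_left, lever_middle, lever_right above 0.75 rad), for 0.2 s.
2. two levers are fully over ((value of joint each of lever_left, lever_middle above 0.75 rad or value of joint each of lever_left, lever_right above 0.75 rad or value of joint each of lever_middle, lever_right above 0.75 rad)), for 0.2 s.
3. all three levers are fully over (value of joint each of lever_left, lever_middle, lever_right above 0.75 rad), for 0.2 s.
4. the carriage is out (value of joint carriage above 0.06 m), for 0.2 s.
At the end, for the whole second after the job is handed in: All three levers stand fully over (beyond 0.75 of 0.86 rad), the carriage is out by more than 60 of its 70 mm, and the slide cassette stands upright (within 0.15 rad) and at rest in the carriage (within 80 mm of the carriage floor's centre) (all of step 3 and value of joint carriage above 0.06 m and angle between slide_cassette's own z axis and vertical below 0.15 rad and linear speed of slide_cassette below 0.02 m/s and horizontal distance between slide_cassette and carriage_floor below 0.08 m); the robot touches nothing.
It fails at once if a lever is forced (more than 40 N) (contact force between any of the arm, the fingers and lever_left above 40 N or contact force between any of the arm, the fingers and lever_middle above 40 N or contact force between any of the arm, the fingers and lever_right above 40 N).
It fails at once if the slide cassette tips over (more than 0.3 rad) (angle between slide_cassette's own z axis and vertical above 0.3 rad).
It fails at once if a bystander is moved by more than 30 mm (distance of any of amber_bottle, label_reel, tape_reel from where it was at the start of the episode above 0.03 m).
It also fails if it takes over 64 s, if anything falls off the work surface, if the arm or the gripper's body presses on something with over 40 N, if the wrist force passes 120 N, or if a joint passes its speed limit or range.

## Working session

There is one attempt and no reset: what is moved stays moved. The work goes in short steps, Python scripts to look and compute and a tool call to move; the robot and the scene stay as the last step left them, time stands still between calls to the robot, and variables do not carry over. Pictures are saved under pics/ and viewed, at most 10 in all, crops included, and the job is handed in when it is done.

Besides the shell and the picture viewer there is one more tool, called after "Call:" in YAML: its name, and indented under it one key for each argument. drive_tool: Moves the arm, as the interface text tells. Its arguments: {"type":"object","properties":{"deltas":{"type":"array","items":{"type":"array","items":{"type":"array","items":{"type":"number"}}}},"newtons":{"type":"number"}},"required":["deltas"]}

```bash
mkdir -p pics; ls; cat > h.py <<'E'
import numpy as np,cv2
from workcell import *
from scipy.spatial.transform import Rotation as R
def cloud(n,c,d):
    K=np.array(c["mtx"]);T=np.array(c["world_from_camera"])
    v,u=np.mgrid[0:d.shape[0],0:d.shape[1]]
    P=np.stack([(u-K[0,2])/K[0,0]*d,-(v-K[1,2])/K[1,1]*d,-d],-1)
    return P@T[:3,:3].T+T[:3,3]
E
python3 - <<'E'
from h import *
s=get_state();print(s)
for n in("side","top"):
    im,d=read_camera(n);c=calibration(n);print(n,{k:np.round(v,3).tolist() if not isinstance(v,str) else v for k,v in c.items()})
    np.savez(n,im=im,d=d);cv2.imwrite(f"pics/{n}0.png",im[...,::-1])
E
```

```text
pics
{'clock': 0.0, 'joint_pos': array([-1.43260653e+00,  3.14015283e-01,  4.49509403e-02,  1.30356626e+00,
       -2.79077603e-05,  1.43117448e+00]), 'qvel': array([-3.82834515e-04, -2.83687254e-04, -6.76179691e-04,  1.27407434e-03,
        7.82097009e-05, -1.11697280e-03]), 'tau': array([-1.81264091e-03, -4.80620313e+01,  2.98535228e+01,  1.88846339e-02,
       -3.58352690e-04,  1.72176181e-05]), 'tcp_pos': array([ 0.15759422, -0.55245032,  0.23038892]), 'orientation': array([-9.17147776e-04,  9.90367670e-01,  1.38459511e-01, -1.32971793e-05]), 'wrist_force': array([ 0.74799215,  0.22775215, -0.11115178]), 'ft_torque': array([-0.06376355, -0.00494399,  0.01185496]), 'grip_force': 0.0, 'finger_gap': 0.08548398709678355}
side {'mtx': [[399.384, 0.0, 274.342], [0.0, 399.384, 208.25], [0.0, 0.0, 1.0]], 'world_from_camera': [[1.0, 0.001, -0.015, 0.546], [-0.008, 0.874, -0.486, -0.399], [0.013, 0.486, 0.874, 1.058], [0.0, 0.0, 0.0, 1.0]]}
top {'mtx': [[379.724, 0.0, 278.943], [0.0, 379.724, 205.986], [0.0, 0.0, 1.0]], 'world_from_camera': [[0.032, 0.977, -0.209, 0.353], [-0.999, 0.031, -0.008, 0.052], [-0.001, 0.209, 0.978, 1.032], [0.0, 0.0, 0.0, 1.0]]}
```

View pics/side0.png

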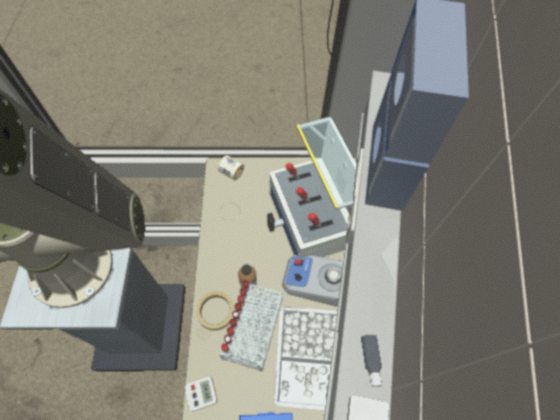

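View pics/top0.png

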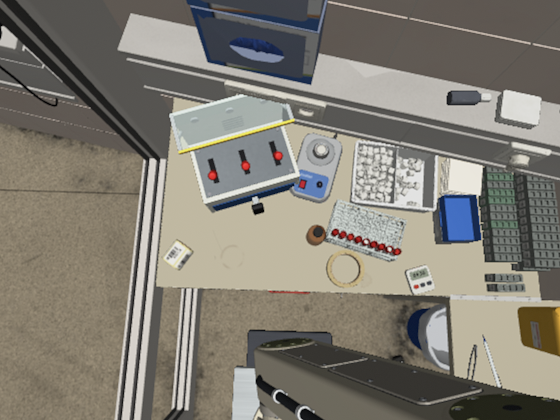

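```bash
python3 - <<'E'
from h import *
for n in("side","top"):
    z=np.load(n+".npz");im,d=z["im"],z["d"];P=cloud(n,calibration(n),d)
    hsv=cv2.cvtColor(im,cv2.COLOR_RGB2HSV);h,s,v=[hsv[...,i].astype(int) for i in range(3)]
    M={"red":((h<6)|(h>174))&(s>150)&(v>80),"yellow":(h>20)&(h<35)&(s>120)&(v>120),"blue":(h>95)&(h<130)&(s>100)&(v>60),"black":(v<45)}
    for k,m in M.items():
        nn,l,st,ce=cv2.connectedComponentsWithStats(m.astype(np.uint8))
        for i in range(1,nn):
            if st[i,4]>40:
                q=P[(l==i)&(d>0)]
                print(n,k,st[i].tolist(),ce[i].round(1),*(np.percentile(q,p,axis=0).round(3) for p in(3,50,97)) if len(q) else [])
E
```

```text
side yellow [297, 125, 40, 82, 138] [314.1 161.3] [0.62  0.037 0.291] [0.65  0.166 0.294] [0.692 0.253 0.297]
side blue [287, 258, 24, 27, 310] [297.8 273.7] [ 0.599 -0.064  0.036] [ 0.625 -0.036  0.048] [ 0.652 -0.003  0.059]
side blue [240, 413, 52, 7, 279] [267.6 416.7] [ 0.489 -0.378  0.081] [ 0.545 -0.374  0.085] [ 0.593 -0.368  0.088]
side black [0, 61, 24, 35, 101] [10.6 78. ] [-0.14   0.417  0.237] [-0.134  0.42   0.294] [-0.13   0.423  0.342]
side black [0, 101, 26, 74, 1221] [ 10.3 139.4] [ 0.265 -0.157  0.692] [ 0.271 -0.125  0.718] [ 0.275 -0.092  0.739]
top red [273, 151, 10, 9, 63] [277.3 155.3] [0.645 0.057 0.124] [0.653 0.067 0.194] [0.668 0.076 0.197]
top red [242, 160, 8, 10, 61] [245.3 165. ] [0.618 0.131 0.173] [0.626 0.14  0.193] [0.64  0.147 0.197]
top red [208, 170, 9, 10, 67] [212.4 174.6] [0.593 0.207 0.167] [0.602 0.215 0.193] [0.619 0.222 0.198]
top red [371, 241, 15, 9, 60] [377.7 245.3] [ 0.452 -0.202  0.097] [ 0.461 -0.184  0.107] [ 0.468 -0.166  0.118]
top yellow [179, 119, 115, 35, 319] [236.2 136.1] [0.619 0.04  0.288] [0.656 0.15  0.294] [0.693 0.26 
[... 1365 characters left out ...]
 [0.649 0.232 0.123] [0.663 0.238 0.126]
top black [252, 203, 12, 11, 66] [257.9 208.8] [0.543 0.102 0.037] [0.548 0.114 0.077] [0.558 0.125 0.094]
top black [261, 339, 50, 8, 180] [285.2 341.9] [ 0.242 -0.004  0.225] [0.25  0.037 0.254] [0.254 0.077 0.281]
top black [256, 375, 19, 21, 162] [264.  385.3] [0.188 0.058 0.303] [0.195 0.072 0.36 ] [0.199 0.087 0.397]
top black [276, 392, 24, 21, 218] [286.7 401.4] [0.193 0.025 0.423] [0.199 0.036 0.462] [0.203 0.05  0.492]
top black [449, 394, 111, 26, 2354] [506.9 408. ] [ 0.264 -0.151  0.698] [ 0.272 -0.12   0.726] [ 0.275 -0.083  0.751]
top black [300, 409, 23, 11, 149] [308.6 415.2] [0.197 0.001 0.513] [0.204 0.013 0.53 ] [0.207 0.02  0.553]
```

The side view shows the unit at about (310,205), with red handles at (291,168), (302,192) and (314,218) and the black grip at (272,220). The top view shows handles at (212,175), (245,165) and (277,155), the grip at (258,208), the bottle at (316,235), and the label reel at (178,254). The tape reel is either the ring at (345,268) or the faint one at (231,257). Next I'll triangulate the handles and fit the unit pose.

```bash
cat >> h.py <<'E'
def ray(c,uv):
    K=np.array(c["mtx"]);T=np.array(c["world_from_camera"])
    d=T[:3,:3]@[(uv[0]-K[0,2])/K[0,0],-(uv[1]-K[1,2])/K[1,1],-1]
    return T[:3,3],d/np.linalg.norm(d)
def tri(a,b):
    A=[np.eye(3)-np.outer(d,d) for _,d in(a,b)]
    return np.linalg.solve(A[0]+A[1],A[0]@a[0]+A[1]@b[0])
E
python3 - <<'E'
from h import *
C={}
for n in("side","top"):
    im=np.load(n+".npz")["im"];hsv=cv2.cvtColor(im,cv2.COLOR_RGB2HSV)
    h,s,v=[hsv[...,i].astype(int) for i in range(3)]
    m=((h<8)|(h>172))&(s>140)&(v>70)
    nn,l,st,ce=cv2.connectedComponentsWithStats(m.astype(np.uint8))
    C[n]=[tuple(ce[i]) for i in range(1,nn) if st[i,4]>25 and 150<ce[i][1]<232]
    m=(v<60)
    x0,x1,y0,y1=(262,282,208,235) if n=="side" else (248,268,198,218)
    k=np.zeros_like(m);k[y0:y1,x0:x1]=m[y0:y1,x0:x1];print(n,C[n],np.argwhere(k).mean(0)[::-1])
cs,ct=calibration("side"),calibration("top")
S=sorted(C["side"],key=lambda p:p[1]);T=sorted(C["top"])
P=np.array([tri(ray(cs,a),ray(ct,b)) for a,b in zip(S,T)]);print(P.round(4))
E
```

```text
side [(np.float64(299.85714285714283), np.float64(190.64285714285714)), (np.float64(312.0), np.float64(216.5))] [271.  225.6]
top [(np.float64(277.3076923076923), np.float64(155.2153846153846)), (np.float64(245.28571428571428), np.float64(165.015873015873)), (np.float64(212.44285714285715), np.float64(174.6)), (np.float64(302.0263157894737), np.float64(183.6578947368421)), (np.float64(334.8709677419355), np.float64(231.80645161290323))] [256.7962963  207.22222222]
[[0.6483 0.2451 0.0163]
 [0.6803 0.1558 0.0146]]
```

```bash
python3 - <<'E'
from h import *
im=np.load("side.npz")["im"].astype(int)
m=(im[...,0]>90)&(im[...,0]>1.9*im[...,1])&(im[...,0]>1.9*im[...,2])
nn,l,st,ce=cv2.connectedComponentsWithStats(m.astype(np.uint8))
S=sorted([tuple(ce[i]) for i in range(1,nn) if st[i,4]>15 and 150<ce[i][1]<232 and 280<ce[i][0]<325],key=lambda p:p[1]);print(S,[s.tolist() for s in st if s[4]>15])
T=[(212.4,174.6),(245.3,165.0),(277.3,155.2)]
cs,ct=calibration("side"),calibration("top")
P=np.array([tri(ray(cs,a),ray(ct,b)) for a,b in zip(S,T)]);print(P.round(4))
d=P[0]-P[-1];t=np.arctan2(-d[0],d[1]);print("yaw",t,np.linalg.norm(d))
E
```

```text
[(np.float64(289.6), np.float64(166.63333333333333)), (np.float64(299.9142857142857), np.float64(190.62857142857143)), (np.float64(312.4146341463415), np.float64(216.8048780487805))] [[0, 0, 560, 420, 234951], [287, 164, 8, 7, 30], [297, 188, 7, 6, 35], [309, 213, 9, 8, 41], [239, 296, 4, 6, 18], [231, 320, 4, 5, 17], [228, 328, 5, 6, 23], [223, 345, 4, 6, 21]]
[[0.6041 0.2157 0.1813]
 [0.6289 0.1399 0.183 ]
 [0.6573 0.066  0.1783]]
yaw 0.3417142250527218 0.15893831343846235
```

```bash
cat >> h.py <<'E'
O=np.array([.661,.152]);YAW=.327
def goal(ux,uy,z,tilt):
    "delta in tool axes from the measured pose to unit-frame TCP pose"
    s=get_state();q=np.array(s["orientation"]);Rc=R.from_quat(q[[1,2,3,0]])
    c,sn=np.cos(YAW),np.sin(YAW)
    p=np.array([O[0]+c*ux-sn*uy,O[1]+sn*ux+c*uy,z])
    Rg=R.from_matrix(np.array([[c,sn,0],[sn,-c,0],[0,0,-1]]).T)*R.from_euler("y",tilt,degrees=True)
    print(p.round(4),"shift",(Rc.inv().apply(p-s["tcp_pos"])).round(4),"rot",(Rc.inv()*Rg).as_rotvec(degrees=True).round(2))
def where():
    s=get_state();d=s["tcp_pos"][:2]-O;c,sn=np.cos(YAW),np.sin(YAW)
    f=np.array(s["wrist_force"])
    print("t",s["clock"],"unit",np.round([c*d[0]+sn*d[1],-sn*d[0]+c*d[1],s["tcp_pos"][2]],4),"F unit",np.round([c*f[0]+sn*f[1],-sn*f[0]+c*f[1],f[2]],2),"gap",s["finger_gap"])
E
python3 - <<'E'
from h import *
goal(-.12,0,.26,40)
E
```

```text
[0.5474 0.1135 0.26  ] shift [ 0.5574 -0.5336 -0.0285] rot [ 0.9  39.98 -2.74]
```

Call:
drive_tool:
  deltas:
    - [[255,0.04,-0.03,-0.03,0,0,0],[255,0.08,-0.07,-0.05,0,0,0],[255,0.12,-0.11,-0.06,0,0,0],[255,0.16,-0.15,-0.07,0,0,0],[255,0.2,-0.19,-0.07,0,0,0],[255,0.24,-0.23,-0.07,0,4,0],[255,0.28,-0.27,-0.07,0,8,0],[255,0.32,-0.31,-0.07,0,12,-1],[255,0.36,-0.35,-0.07,0,16,-1],[255,0.4,-0.39,-0.07,0.5,20,-1.5],[255,0.44,-0.43,-0.06,0.5,25,-2],[255,0.48,-0.47,-0.06,0.7,30,-2.2]]

```text
clock: 1.6
tcp_pos: [0.4903, 0.0325, 0.2904]
orientation: [-0.042, 0.954, 0.152, 0.256]
wrist_force: [1.0, -0.2, 0.1]
finger_gap: 0.0002
grip_force: 0.0
```

```bash
python3 - <<'E'
from h import *
where();goal(-.1,0,.24,40)
E
```

```text
t 1.6 unit [-0.2001 -0.0584  0.2904] F unit [ 0.94 -0.48  0.08] gap 0.00015714785436413885
[0.5663 0.1199 0.24  ] shift [ 0.0608 -0.0592  0.0936] rot [ 0.17  9.91 -0.54]
```

Call:
drive_tool:
  deltas:
    - [[255,0.02,-0.02,0.03,0,3,0],[255,0.04,-0.04,0.06,0,7,0],[255,0.061,-0.059,0.094,0.2,9.9,-0.5],[255,0.061,-0.059,0.094,0.2,9.9,-0.5]]

```text
clock: 2.1
tcp_pos: [0.565, 0.1197, 0.2369]
orientation: [-0.056, 0.928, 0.154, 0.334]
wrist_force: [-0.4, 0.6, 0.5]
finger_gap: -0.0001
grip_force: 0.0
```

```bash
python3 - <<'E'
from h import *
where();goal(-.08,0,.167,40)
im,d=read_camera("wrist");cv2.imwrite("pics/w1.png",im[...,::-1]);np.savez("w1",im=im,d=d,**calibration("wrist"))
E
```

```text
t 2.1 unit [-1.013e-01  2.000e-04  2.369e-01] F unit [-0.24  0.68  0.45] gap -6.622287700841644e-05
[0.5852 0.1263 0.167 ] shift [-0.0281  0.0004  0.0674] rot [-0.16  0.37  0.06]
```

View pics/w1.png

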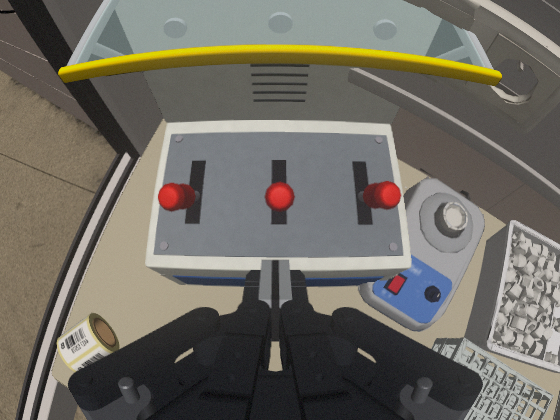

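The wrist view shows the three red handles at (177,197), (279,197) and (381,197). The closed fingertips at (277,265) line up with the middle one, so I'll lower in front of it and then feel.

Call:
drive_tool:
  deltas:
    - [[255,-0.01,0,0.035,0,0.4,0],[255,-0.022,0,0.075,0,0.4,0],[255,-0.022,0,0.075,0,0.4,0]]

```text
clock: 2.52
tcp_pos: [0.5947, 0.1273, 0.1656]
orientation: [-0.056, 0.927, 0.152, 0.337]
wrist_force: [-1.2, -0.7, -0.9]
finger_gap: 0.0003
grip_force: 0.0
```

```bash
python3 - <<'E'
from h import *
where();goal(-.05,0,.165,40);goal(-.043,0,.165,40)
E
```

```text
t 2.525 unit [-0.0708 -0.0021  0.1656] F unit [-1.35 -0.3  -0.88] gap 0.00034332333293768906
[0.6136 0.1359 0.165 ] shift [ 0.0155 -0.0021  0.0138] rot [-0.03  0.06 -0.11]
[0.6203 0.1382 0.165 ] shift [ 0.0209 -0.0021  0.0183] rot [-0.03  0.06 -0.11]
```

Call:
drive_tool:
  deltas:
    - [[255,0.005,0,0.004,0,0,0],[255,0.01,-0.001,0.008,0,0,0],[255,0.015,-0.002,0.0125,0,0,0],[255,0.0175,-0.002,0.0145,0,0,0],[255,0.019,-0.002,0.016,0,0,0],[255,0.019,-0.002,0.016,0,0,0]]

```text
clock: 3.28
tcp_pos: [0.6191, 0.1379, 0.1687]
orientation: [-0.056, 0.926, 0.153, 0.34]
wrist_force: [-2.0, -0.2, 0.2]
finger_gap: 0.0002
grip_force: 0.7
```

```bash
python3 -c "
from h import *
where()"
```

```text
t 3.275 unit [-4.420e-02  1.000e-04  1.687e-01] F unit [-1.96  0.5   0.22] gap 0.00018557190879606663
```

Call:
drive_tool:
  deltas:
    - [[255,0.0015,0,0.0013,0,0,0],[255,0.0023,0,0.0025,0,0,0],[255,0.0023,0,0.0025,0,0,0]]

```text
clock: 3.65
tcp_pos: [0.6217, 0.1387, 0.1676]
orientation: [-0.056, 0.927, 0.153, 0.339]
wrist_force: [-5.4, -1.6, 1.8]
finger_gap: -0.0003
grip_force: 2.2
```

```bash
python3 -c "
from h import *
where()"
```

```text
t 3.65 unit [-4.150e-02  1.000e-04  1.676e-01] F unit [-5.61  0.16  1.85] gap -0.0003498839784710377
```

Call:
drive_tool:
  deltas:
    - [[255,0.001,0,0.001,0,0,0],[255,0.0015,0,0.0013,0,0,0],[255,0.0015,0,0.0013,0,0,0]]

```text
clock: 4.03
tcp_pos: [0.6228, 0.1391, 0.167]
orientation: [-0.056, 0.927, 0.152, 0.338]
wrist_force: [-7.4, -2.9, 1.8]
finger_gap: 0.0003
grip_force: 3.4
```

```bash
python3 -c "
from h import *
where()"
```

```text
t 4.025 unit [-4.03e-02  1.00e-04  1.67e-01] F unit [-7.92 -0.36  1.84] gap 0.00032035866992183233
```

Call:
drive_tool:
  deltas:
    - [[255,0.0015,0,0.0013,0,0,0],[255,0.003,0,0.0025,0,0,0],[255,0.003,0,0.0025,0,0,0]]

```text
clock: 4.4
tcp_pos: [0.6251, 0.14, 0.1656]
orientation: [-0.056, 0.928, 0.152, 0.337]
wrist_force: [-11.3, -5.6, 2.0]
finger_gap: -0.0
grip_force: 5.3
```

```bash
python3 -c "
from h import *
where()"
```

```text
t 4.4 unit [-0.0378  0.0002  0.1656] F unit [-12.51  -1.64   2.02] gap -4.8857716188573355e-05
```

Middle lever is blocked: the force climbs steadily to 12 N. I'll back off and go to the right lever.

Call:
drive_tool:
  deltas:
    - [[255,-0.012,0,-0.01,0,0,0],[255,-0.024,0,-0.02,0,0,0],[255,-0.024,0.04,-0.02,0,0,0],[255,-0.024,0.08,-0.02,0,0,0],[255,-0.024,0.08,-0.02,0,0,0]]

```text
clock: 5.03
tcp_pos: [0.6257, 0.0522, 0.1699]
orientation: [-0.055, 0.926, 0.151, 0.342]
wrist_force: [-0.8, -0.2, 0.4]
finger_gap: -0.0002
grip_force: 0.0
```

```bash
python3 -c "
from h import *
where();goal(-.039,-.08,.165,40)"
```

```text
t 5.025 unit [-0.0655 -0.0831  0.1699] F unit [-0.83  0.08  0.42] gap -0.00016144485271213442
[0.6498 0.0637 0.165 ] shift [ 0.017  -0.0032  0.0209] rot [ 0.23 -0.47 -0.09]
```

Call:
drive_tool:
  deltas:
    - [[255,0.004,-0.003,0.007,0,0,0],[255,0.008,-0.003,0.012,0,0,0],[255,0.0125,-0.003,0.016,0,0,0],[255,0.0155,-0.003,0.019,0.2,-0.4,0],[255,0.018,-0.003,0.0215,0.2,-0.4,0],[255,0.018,-0.003,0.0215,0.2,-0.4,0]]

```text
clock: 5.78
tcp_pos: [0.6494, 0.067, 0.1633]
orientation: [-0.057, 0.927, 0.154, 0.336]
wrist_force: [-0.6, 0.1, -0.3]
finger_gap: -0.0001
grip_force: 0.4
```

```bash
python3 -c "
from h import *
where();goal(-.035,-.08,.165,40)"
```

```text
t 5.775 unit [-0.0382 -0.0768  0.1633] F unit [-0.54  0.26 -0.26] gap -6.745327864559182e-05
[0.6536 0.065  0.165 ] shift [0.0035 0.0032 0.0008] rot [-0.2   0.1   0.02]
```

Call:
drive_tool:
  deltas:
    - [[255,0.002,0.001,0.0012,0,0,0],[255,0.004,0.002,0.0025,0,0,0],[255,0.0065,0.003,0.004,0,0,0],[255,0.0065,0.003,0.004,0,0,0]]

```text
clock: 6.28
tcp_pos: [0.6579, 0.0661, 0.1648]
orientation: [-0.057, 0.927, 0.154, 0.337]
wrist_force: [-1.0, 1.4, -0.3]
finger_gap: -0.0004
grip_force: 0.5
```

```bash
python3 -c "
from h import *
where();goal(-.025,-.08,.165,40)"
```

```text
t 6.275 unit [-0.0305 -0.0803  0.1648] F unit [-0.53  1.63 -0.26] gap -0.00035473494521111857
[0.663  0.0682 0.165 ] shift [ 0.0044 -0.0003  0.0034] rot [-0.15  0.07  0.01]
```

Call:
drive_tool:
  deltas:
    - [[255,0.003,0,0.0026,0,0,0],[255,0.006,0,0.005,0,0,0],[255,0.009,0,0.0076,0,0,0],[255,0.012,0,0.01,0,0,0],[255,0.015,0,0.0127,0,0,0],[255,0.018,0,0.015,0,0,0],[255,0.021,0,0.0177,0,0,0],[255,0.0245,0,0.0206,0,0,0],[255,0.0245,0,0.0206,0,0,0]]

```text
clock: 7.4
tcp_pos: [0.6878, 0.0769, 0.1641]
orientation: [-0.057, 0.927, 0.154, 0.336]
wrist_force: [0.4, 0.5, 0.3]
finger_gap: 0.0001
grip_force: 0.1
```

```bash
python3 - <<'E'
from h import *
where();goal(.008,-.08,.165,40)
im,d=read_camera("wrist");cv2.imwrite("pics/w2.png",im[...,::-1])
E
```

```text
t 7.4 unit [ 0.0013 -0.0797  0.1641] F unit [0.53 0.36 0.27] gap 0.000118622846432183
[0.6943 0.0788 0.165 ] shift [0.0057 0.0003 0.0036] rot [-0.21  0.12  0.01]
```

View pics/w2.png

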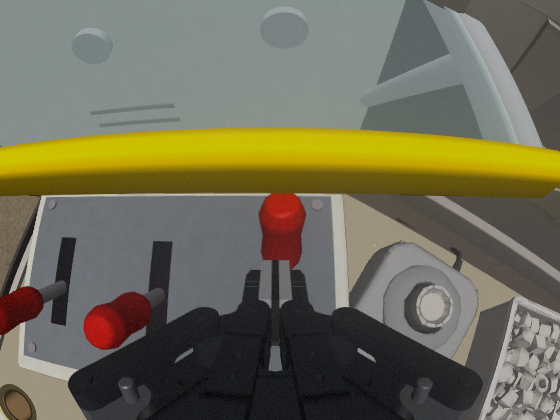

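The right lever is free and moving: its handle at (282,225) leans away, with the fingertips right behind it. I'll push gently to its end stop.

Call:
drive_tool:
  deltas:
    - [[255,0.002,0,0.0015,0,0,0],[255,0.004,0,0.003,0,0,0],[255,0.0055,0,0.004,0,0,0],[255,0.0055,0,0.004,0,0,0]]

```text
clock: 7.95
tcp_pos: [0.6935, 0.0789, 0.1643]
orientation: [-0.057, 0.928, 0.153, 0.336]
wrist_force: [-4.0, -1.7, -0.2]
finger_gap: 0.0001
grip_force: 2.0
```

```bash
python3 -c "
from h import *
where()"
```

```text
t 7.95 unit [ 0.0073 -0.0796  0.1643] F unit [-4.31 -0.31 -0.18] gap 0.00010142814329462072
```

Call:
drive_tool:
  deltas:
    - [[255,0.001,0,0.0008,0,0,0],[255,0.002,0,0.0016,0,0,0],[255,0.002,0,0.0016,0,0,0],[255,0.002,0,0.0016,0,0,0]]

```text
clock: 8.45
tcp_pos: [0.6942, 0.0791, 0.1639]
orientation: [-0.057, 0.928, 0.153, 0.335]
wrist_force: [-16.7, -5.2, 7.8]
finger_gap: 0.0001
grip_force: 9.8
```

```bash
python3 -c "
from h import *
where()"
```

```text
t 8.45 unit [ 0.008  -0.0797  0.1639] F unit [-17.46   0.4    7.8 ] gap 0.00013596854536644556
```

Right lever is at its hard stop. Next I'll back off and try the middle one again.

Call:
drive_tool:
  deltas:
    - [[255,-0.02,0,-0.017,0,0,0],[255,-0.04,0,-0.034,0,0,0],[255,-0.061,0,-0.052,0,0,0],[255,-0.061,-0.04,-0.052,0,0,0],[255,-0.061,-0.08,-0.052,0,0,0],[255,-0.061,-0.08,-0.052,0,0,0]]

```text
clock: 9.2
tcp_pos: [0.5943, 0.1318, 0.1666]
orientation: [-0.058, 0.927, 0.155, 0.337]
wrist_force: [0.4, -0.1, -0.1]
finger_gap: 0.0006
grip_force: 0.0
```

```bash
python3 -c "
from h import *
where();goal(-.039,0,.165,40)"
```

```text
t 9.2 unit [-0.0697  0.0023  0.1666] F unit [ 0.35 -0.21 -0.13] gap 0.0005724322598648315
[0.6241 0.1395 0.165 ] shift [0.0225 0.0025 0.021 ] rot [-0.32  0.01  0.18]
```

Call:
drive_tool:
  deltas:
    - [[255,0.006,0,0.006,0,0,0],[255,0.012,0.001,0.012,0,0,0],[255,0.016,0.0015,0.0155,0,0,0],[255,0.019,0.0015,0.018,0,0,0],[255,0.0225,0.0015,0.0205,0,0,0],[255,0.0225,0.0015,0.0205,0,0,0]]

```text
clock: 9.95
tcp_pos: [0.6241, 0.1377, 0.1643]
orientation: [-0.057, 0.928, 0.153, 0.336]
wrist_force: [-0.9, 0.3, 0.0]
finger_gap: 0.0001
grip_force: 0.2
```

```bash
python3 -c "
from h import *
where();goal(-.03,0,.165,40)"
```

```text
t 9.95 unit [-0.0395 -0.0017  0.1643] F unit [-0.78  0.57  0.03] gap 5.308063200427905e-05
[0.6326 0.1424 0.165 ] shift [ 0.0078 -0.0016  0.0056] rot [-0.17  0.14 -0.01]
```

Free now (0.8 N where it was about 10 N before), so I'll push it over.

Call:
drive_tool:
  deltas:
    - [[255,0.003,-0.001,0.0023,0,0,0],[255,0.006,-0.0015,0.0048,0,0,0],[255,0.009,-0.0015,0.0073,0,0,0],[255,0.012,-0.0015,0.0098,0,0,0]]

```text
clock: 10.45
tcp_pos: [0.6388, 0.1445, 0.1653]
orientation: [-0.057, 0.927, 0.154, 0.337]
wrist_force: [-1.8, -0.9, 3.1]
finger_gap: -0.0
grip_force: 1.6
```

```bash
python3 -c "
from h import *
where();goal(.004,0,.165,40)"
```

```text
t 10.45 unit [-0.0234  0.      0.1653] F unit [-1.99 -0.26  3.11] gap -4.4869034110947337e-05
[0.6648 0.1533 0.165 ] shift [0.0208 0.0001 0.0178] rot [-0.18  0.05  0.02]
```

Call:
drive_tool:
  deltas:
    - [[255,0.003,0,0.0026,0,0,0],[255,0.006,0,0.0052,0,0,0],[255,0.009,0,0.0078,0,0,0],[255,0.012,0,0.0104,0,0,0],[255,0.015,0,0.013,0,0,0],[255,0.018,0,0.0155,0,0,0],[255,0.0208,0,0.0178,0,0,0],[255,0.0225,0,0.019,0,0,0],[255,0.0225,0,0.019,0,0,0]]

```text
clock: 11.58
tcp_pos: [0.6659, 0.1539, 0.1641]
orientation: [-0.057, 0.928, 0.154, 0.336]
wrist_force: [-1.3, -0.3, 0.1]
finger_gap: 0.0001
grip_force: 0.4
```

```bash
python3 -c "
from h import *
where()"
```

```text
t 11.575 unit [0.0053 0.0002 0.1641] F unit [-1.33  0.16  0.14] gap 0.00013626858998746688
```

Call:
drive_tool:
  deltas:
    - [[255,0.001,0,0.001,0,0,0],[255,0.002,0,0.0016,0,0,0],[255,0.003,0,0.0024,0,0,0],[255,0.003,0,0.0024,0,0,0]]

```text
clock: 12.08
tcp_pos: [0.6684, 0.1547, 0.164]
orientation: [-0.057, 0.928, 0.153, 0.335]
wrist_force: [-9.5, -3.5, 3.2]
finger_gap: 0.0
grip_force: 5.4
```

```bash
python3 -c "
from h import *
where()"
```

```text
t 12.075 unit [0.0079 0.0002 0.164 ] F unit [-10.11  -0.31   3.2 ] gap 3.891086422866588e-05
```

At the stop. Now the left lever.

Call:
drive_tool:
  deltas:
    - [[255,-0.02,0,-0.017,0,0,0],[255,-0.04,0,-0.034,0,0,0],[255,-0.061,0,-0.052,0,0,0],[255,-0.061,-0.04,-0.052,0,0,0],[255,-0.061,-0.08,-0.052,0,0,0],[255,-0.061,-0.08,-0.052,0,0,0]]

```text
clock: 12.82
tcp_pos: [0.5677, 0.2073, 0.1666]
orientation: [-0.058, 0.927, 0.155, 0.337]
wrist_force: [-0.2, 0.0, -0.9]
finger_gap: -0.0001
grip_force: 0.0
```

```bash
python3 -c "
from h import *
where();goal(-.039,.08,.165,40)"
```

```text
t 12.825 unit [-0.0706  0.0823  0.1666] F unit [-0.15  0.1  -0.89] gap -0.00013940393443688791
[0.5984 0.2152 0.165 ] shift [0.0232 0.0025 0.0216] rot [-0.33 -0.01  0.18]
```

Call:
drive_tool:
  deltas:
    - [[255,0.006,0,0.006,0,0,0],[255,0.012,0,0.012,0,0,0],[255,0.016,0,0.0155,0,0,0],[255,0.019,0,0.018,0,0,0],[255,0.0225,0,0.0205,0,0,0],[255,0.0225,0,0.0205,0,0,0]]

```text
clock: 13.58
tcp_pos: [0.597, 0.2145, 0.1642]
orientation: [-0.057, 0.927, 0.153, 0.336]
wrist_force: [-0.9, 0.2, -0.1]
finger_gap: -0.0003
grip_force: 0.4
```

```bash
python3 -c "
from h import *
where();goal(-.006,.08,.165,40)"
```

```text
t 13.575 unit [-0.0405  0.0797  0.1642] F unit [-0.82  0.45 -0.07] gap -0.00025024133165720203
[0.6296 0.2258 0.165 ] shift [ 0.027  -0.0002  0.0215] rot [-0.16  0.12 -0.01]
```

Free as expected; continuing.

Call:
drive_tool:
  deltas:
    - [[255,0.003,0,0.0023,0,0,0],[255,0.006,0,0.0048,0,0,0],[255,0.009,0,0.0073,0,0,0],[255,0.012,0,0.0098,0,0,0]]

```text
clock: 14.08
tcp_pos: [0.6122, 0.2199, 0.1652]
orientation: [-0.057, 0.927, 0.154, 0.337]
wrist_force: [-3.6, -1.3, 2.1]
finger_gap: -0.0001
grip_force: 1.5
```

```bash
python3 -c "
from h import *
where();goal(.005,.08,.165,40)"
```

```text
t 14.075 unit [-0.0244  0.08    0.1652] F unit [-3.86 -0.09  2.1 ] gap -8.084338237387591e-05
[0.64   0.2294 0.165 ] shift [0.0224 0.0001 0.0191] rot [-0.18  0.03  0.02]
```

Call:
drive_tool:
  deltas:
    - [[255,0.003,0,0.0026,0,0,0],[255,0.006,0,0.0052,0,0,0],[255,0.009,0,0.0078,0,0,0],[255,0.012,0,0.0104,0,0,0],[255,0.015,0,0.013,0,0,0],[255,0.018,0,0.0155,0,0,0],[255,0.0208,0,0.0178,0,0,0],[255,0.0235,0,0.02,0,0,0],[255,0.0235,0,0.02,0,0,0]]

```text
clock: 15.2
tcp_pos: [0.6406, 0.2297, 0.1637]
orientation: [-0.057, 0.928, 0.154, 0.336]
wrist_force: [-1.2, 0.1, 0.7]
finger_gap: 0.0003
grip_force: 0.3
```

```bash
python3 -c "
from h import *
where()"
```

```text
t 15.2 unit [0.0056 0.0801 0.1637] F unit [-1.12  0.52  0.69] gap 0.00026845752946488084
```

Call:
drive_tool:
  deltas:
    - [[255,0.001,0,0.001,0,0,0],[255,0.002,0,0.0016,0,0,0],[255,0.003,0,0.0024,0,0,0],[255,0.003,0,0.0024,0,0,0]]

```text
clock: 15.7
tcp_pos: [0.6427, 0.2305, 0.1634]
orientation: [-0.057, 0.928, 0.153, 0.335]
wrist_force: [-9.8, -4.1, 4.8]
finger_gap: 0.0001
grip_force: 5.8
```

```bash
python3 -c "
from h import *
where()"
```

```text
t 15.7 unit [0.0079 0.0802 0.1634] F unit [-10.59  -0.71   4.77] gap 9.421928594034527e-05
```

Call:
drive_tool:
  deltas:
    - [[255,-0.025,0,-0.021,0,0,0],[255,-0.05,0,-0.042,0,0,0],[200,-0.075,0,-0.063,0,0,0],[100,-0.07,0.03,-0.1,0,-8,0],[0,-0.05,0.06,-0.13,0,-16,0],[0,-0.04,0.08,-0.14,0,-24,0],[0,-0.04,0.08,-0.14,0,-32,0],[0,-0.04,0.08,-0.14,0,-39,0],[0,-0.04,0.08,-0.14,0,-39,0]]

```text
clock: 16.82
tcp_pos: [0.5588, 0.1165, 0.2446]
orientation: [-0.003, 0.986, 0.164, 0.007]
wrist_force: [0.1, -1.1, 0.0]
finger_gap: 0.0855
grip_force: 0.0
```

```bash
python3 - <<'E'
from h import *
where();goal(-.112,0,.16,0)
im,d=read_camera("wrist");cv2.imwrite("pics/w3.png",im[...,::-1]);c=calibration("wrist");print(c)
im,d=read_camera("top");cv2.imwrite("pics/t3.png",cv2.resize(im[120:280,150:370,::-1],None,fx=3,fy=3))
E
```

```text
t 16.825 unit [-0.1082 -0.0008  0.2446] F unit [-0.27 -1.06  0.04] gap 0.08547732077311364
[0.5549 0.116  0.16  ] shift [-0.0051 -0.0006  0.0845] rot [-0.16 -0.87  0.13]
{'mtx': array([[325.1922621 ,   0.        , 274.84827585],
       [  0.        , 325.1922621 , 210.02707199],
       [  0.        ,   0.        ,   1.        ]]), 'world_from_camera': array([[ 0.32378083,  0.90031578,  0.29085645,  0.6357311 ],
       [-0.94612715,  0.3090958 ,  0.09645309,  0.141434  ],
       [-0.00306426, -0.30641684,  0.9518925 ,  0.38914137],
       [ 0.        ,  0.        ,  0.        ,  1.        ]])}
```

View pics/w3.png

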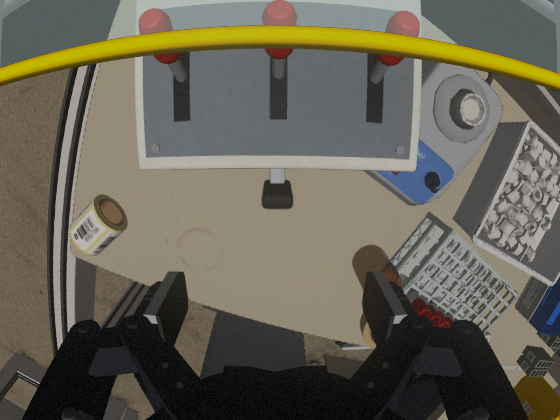

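View pics/t3.png

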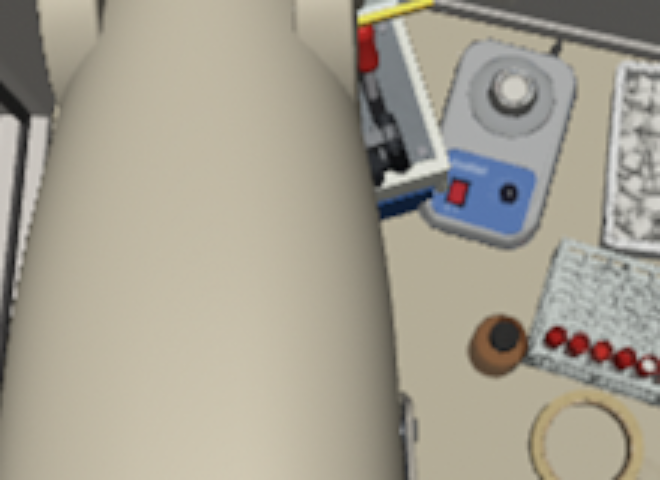

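All three levers are over (wrist view: handles at the yellow lip, (157,30), (279,20) and (402,30)). The black grip top is at (277,194) and the bystanders haven't moved. I'll cast a ray for the grip.

```bash
cat >> h.py <<'E'
def wray(c,uv):
    K=np.array(c["mtx"]);T=np.array(c["world_from_camera"])
    a=np.array([uv[0]-K[0,2],-(uv[1]-K[1,2])]);r=np.hypot(*a);th=r/K[0,0]
    return T[:3,3],T[:3,:3]@np.r_[a/r*np.sin(th),-np.cos(th)]
def unit(p):
    d=p[:2]-O;c,s=np.cos(YAW),np.sin(YAW);return np.round([c*d[0]+s*d[1],-s*d[0]+c*d[1],p[2]],4)
E
python3 - <<'E'
from h import *
im=cv2.imread("pics/w3.png");m=np.zeros(im.shape[:2],bool);m[176:215,258:298]=im[176:215,258:298].max(2)<60
yx=np.argwhere(m);x0,y0=yx.min(0)[::-1];x1,y1=yx.max(0)[::-1];print(x0,y0,x1,y1)
c=calibration("wrist")
for uv in[(x0,y0),(x1,y0),((x0+x1)/2,(y0+y1)/2),(277.5,(y0+195)/2)]:
    o,d=wray(c,uv);print(uv,unit(o+d*(.092-o[2])/d[2]))
o,d=wray(c,(277.5,187));a=(o,d)
b=ray(calibration("top"),(257.9,206));print("tri",unit(tri(a,b)))
goal(-.109,0,.13,10);goal(-.109,0,.059,10)
E
```

```text
263 180 292 207
(np.int64(263), np.int64(180)) [-0.0945  0.0101  0.092 ]
(np.int64(292), np.int64(180)) [-0.0943 -0.0171  0.092 ]
(np.float64(277.5), np.float64(193.5)) [-0.1075 -0.0035  0.092 ]
(277.5, np.float64(187.5)) [-0.1017 -0.0035  0.092 ]
tri [-0.1088 -0.0032  0.061 ]
[0.5578 0.117  0.13  ] shift [-0.0008 -0.      0.1154] rot [-0.15  9.01  0.12]
[0.5578 0.117  0.059 ] shift [-0.0021  0.0002  0.1864] rot [-0.15  9.01  0.12]
```

Call:
drive_tool:
  deltas:
    - [[0,0,0.002,0.03,0,4,0],[0,0,0.003,0.07,0,9,0],[0,-0.001,0.003,0.11,0,9,0],[0,-0.002,0.003,0.14,0,9,0],[0,-0.002,0.003,0.14,0,9,0]]

```text
clock: 17.55
tcp_pos: [0.5541, 0.1135, 0.1046]
orientation: [-0.016, 0.983, 0.163, 0.084]
wrist_force: [-0.2, -0.4, -0.3]
finger_gap: 0.0854
grip_force: 0.0
```

```bash
python3 - <<'E'
from h import *
where();goal(-.109,-.003,.059,10)
im,d=read_camera("wrist");cv2.imwrite("pics/w4.png",im[...,::-1])
E
```

```text
t 17.55 unit [-0.1135 -0.0021  0.1046] F unit [-0.37 -0.34 -0.3 ] gap 0.0854289124152841
[0.5587 0.1141 0.059 ] shift [-0.0033  0.0011  0.0457] rot [-0.21  0.23  0.08]
```

View pics/w4.png

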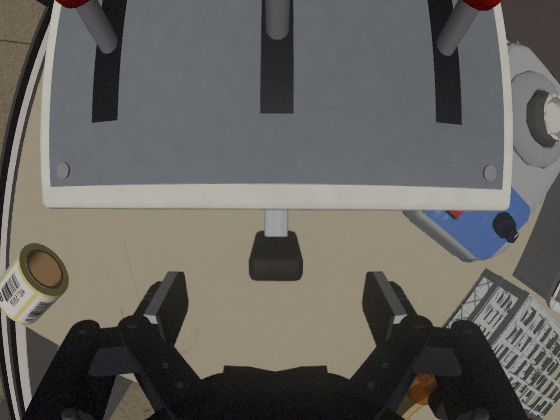

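The grip top is at (276,268), centred between the fingers at (168,300) and (383,300). I'll descend, then close lightly.

Call:
drive_tool:
  deltas:
    - [[0,-0.001,0,0.015,0,0,0],[0,-0.002,0,0.03,0,0,0],[0,-0.003,0,0.046,0,0,0],[0,-0.003,0,0.046,0,0,0]]

```text
clock: 18.1
tcp_pos: [0.5606, 0.1153, 0.058]
orientation: [-0.016, 0.983, 0.163, 0.083]
wrist_force: [0.4, 0.6, 0.7]
finger_gap: 0.0853
grip_force: 0.0
```

```bash
python3 - <<'E'
from h import *
where();goal(-.109,-.003,.059,10)
im,d=read_camera("wrist");cv2.imwrite("pics/w5.png",im[200:,:,::-1])
E
```

```text
t 18.1 unit [-0.1068 -0.0025  0.058 ] F unit [0.53 0.4  0.69] gap 0.08528471840971807
[0.5587 0.1141 0.059 ] shift [-0.002   0.0005 -0.0013] rot [-0.21  0.3   0.08]
```

View pics/w5.png

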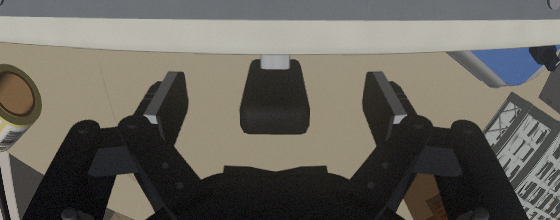

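The grip at (275,97) sits between the pads, so I'll close.

Call:
drive_tool:
  deltas:
    - [[80,-0.002,0,0,0,0,0],[130,-0.002,0,0,0,0,0],[180,-0.002,0,0,0,0,0],[220,-0.002,0,0,0,0,0],[220,-0.002,0,0,0,0,0],[220,-0.002,0,0,0,0,0]]
  newtons: 40

```text
clock: 18.9
tcp_pos: [0.5602, 0.1153, 0.0605]
orientation: [-0.016, 0.983, 0.163, 0.085]
wrist_force: [-2.3, 2.9, 5.7]
finger_gap: 0.0292
grip_force: 40.2
```

```bash
python3 -c "
from h import *
where();print(get_state()['grip_force'])
goal(-.12,-.003,.059,10);goal(-.18,-.003,.059,10)"
```

```text
t 18.9 unit [-0.1073 -0.0024  0.0605] F unit [-1.28  3.51  5.7 ] gap 0.029236095400415243
40.21765351295471
[0.5483 0.1106 0.059 ] shift [-0.0128  0.0006 -0.0008] rot [-0.2   0.04  0.11]
[0.4915 0.0913 0.059 ] shift [-0.0719  0.0005 -0.0111] rot [-0.2   0.04  0.11]
```

Gripped at 29 mm. Now I'll draw it slowly.

Call:
drive_tool:
  deltas:
    - [[220,-0.001,0,0,0,0,0],[220,-0.0025,0,-0.0004,0,0,0],[220,-0.0045,0,-0.0008,0,0,0],[220,-0.007,0,-0.0012,0,0,0],[220,-0.01,0,-0.0018,0,0,0],[220,-0.013,0,-0.0023,0,0,0],[220,-0.016,0,-0.0028,0,0,0],[220,-0.019,0,-0.0033,0,0,0],[220,-0.0215,0,-0.0038,0,0,0],[220,-0.0235,0,-0.0042,0,0,0],[220,-0.0245,0,-0.0043,0,0,0],[220,-0.025,0,-0.0044,0,0,0]]

```text
clock: 20.4
tcp_pos: [0.5368, 0.1074, 0.0605]
orientation: [-0.016, 0.983, 0.163, 0.086]
wrist_force: [-1.1, 5.9, 3.1]
finger_gap: 0.0295
grip_force: 39.9
```

```bash
python3 -c "
from h import *
where();print(get_state()['grip_force'])
goal(-.177,-.0025,.0605,10)"
```

```text
t 20.4 unit [-0.1319 -0.0023  0.0605] F unit [0.82 5.98 3.08] gap 0.029470968120649192
39.92807149887085
[0.4942 0.0928 0.0605] shift [-0.0444  0.0001 -0.0079] rot [-0.23 -0.03  0.13]
```

Sliding freely, 25 mm out so far. Continuing.

Call:
drive_tool:
  deltas:
    - [[220,-0.001,0,0,0,0,0],[220,-0.0025,0,-0.0004,0,0,0],[220,-0.0045,0,-0.0008,0,0,0],[220,-0.007,0,-0.0012,0,0,0],[220,-0.01,0,-0.0018,0,0,0],[220,-0.013,0,-0.0023,0,0,0],[220,-0.016,0,-0.0028,0,0,0],[220,-0.019,0,-0.0033,0,0,0],[220,-0.0215,0,-0.0038,0,0,0],[220,-0.0235,0,-0.0042,0,0,0],[220,-0.0245,0,-0.0043,0,0,0],[220,-0.025,0,-0.0044,0,0,0]]

```text
clock: 21.9
tcp_pos: [0.5127, 0.0994, 0.0605]
orientation: [-0.016, 0.983, 0.163, 0.086]
wrist_force: [-1.1, 7.3, 3.5]
finger_gap: 0.0294
grip_force: 40.0
```

Call:
drive_tool:
  deltas:
    - [[220,-0.001,0,0,0,0,0],[220,-0.0025,0,-0.0004,0,0,0],[220,-0.0045,0,-0.0008,0,0,0],[220,-0.007,0,-0.0012,0,0,0],[220,-0.0095,0,-0.0017,0,0,0],[220,-0.012,0,-0.0021,0,0,0],[220,-0.0135,0,-0.0024,0,0,0],[220,-0.015,0,-0.0026,0,0,0],[220,-0.016,0,-0.0028,0,0,0],[220,-0.017,0,-0.003,0,0,0],[220,-0.0175,0,-0.0031,0,0,0],[220,-0.0175,0,-0.0031,0,0,0]]

```text
clock: 23.4
tcp_pos: [0.4957, 0.0937, 0.0605]
orientation: [-0.016, 0.983, 0.163, 0.086]
wrist_force: [-1.3, 6.9, 5.1]
finger_gap: 0.0293
grip_force: 40.0
```

```bash
python3 -c "
from h import *
where();print(get_state()['grip_force'])"
```

```text
t 23.4 unit [-0.1753 -0.0021  0.0605] F unit [1.01 6.98 5.07] gap 0.029260776623758023
39.99254107475281
```

Call:
drive_tool:
  deltas:
    - [[220,0,0.0005,0,0,0,0],[170,0,0,0,0,0,0],[120,0,0,0,0,0,0],[60,0,0,0,0,0,0],[0,0,0,0,0,0,0],[0,0,0,0,0,0,0]]
  newtons: 20

```text
clock: 24.15
tcp_pos: [0.4952, 0.0923, 0.0598]
orientation: [-0.015, 0.983, 0.163, 0.085]
wrist_force: [-0.0, 0.2, -0.5]
finger_gap: 0.0858
grip_force: 0.0
```

Call:
drive_tool:
  deltas:
    - [[0,0,0,-0.02,0,0,0],[0,0,0,-0.05,0,0,0],[0,0,0,-0.09,0,0,0],[0,0,0,-0.13,0,0,0],[0,-0.02,0,-0.16,0,0,0],[0,-0.04,0,-0.18,0,0,0],[0,-0.04,0,-0.18,0,0,0],[0,-0.04,0,-0.18,0,0,0]]

```text
clock: 25.15
tcp_pos: [0.4292, 0.0694, 0.23]
orientation: [-0.015, 0.983, 0.163, 0.085]
wrist_force: [0.6, 0.5, -0.6]
finger_gap: 0.0847
grip_force: 0.0
```

```bash
python3 - <<'E'
from h import *
where()
im,d=read_camera("wrist");cv2.imwrite("pics/w6.png",im[...,::-1])
im,d=read_camera("side");cv2.imwrite("pics/s6.png",cv2.resize(im[110:310,180:400,::-1],None,fx=3,fy=3))
E
```

```text
t 25.15 unit [-0.246  -0.0038  0.23  ] F unit [ 0.76  0.31 -0.6 ] gap 0.08469833328780023
```

View pics/w6.png

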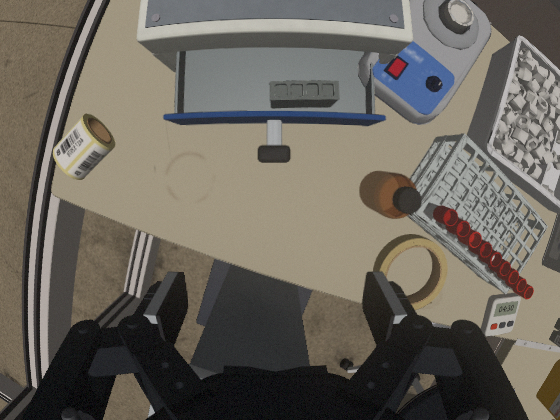

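View pics/s6.png

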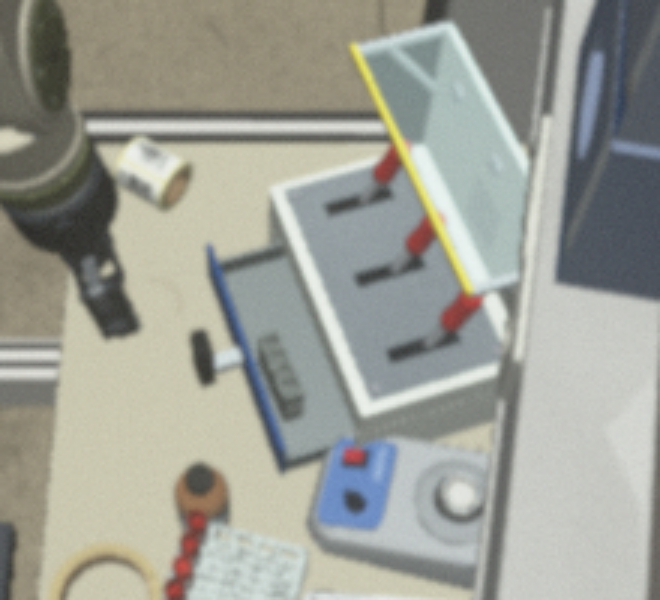

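The wrist view shows the carriage out, its blue front at (275,118), with the cassette standing upright at (305,92). The side view shows all three levers over. One numeric check of the carriage travel, then I'll hand in.

```bash
python3 - <<'E'
from h import *
c=calibration("wrist")
for uv,z in[((274,161),.092),((305,84),.062)]:
    o,d=wray(c,uv);print(unit(o+d*(z-o[2])/d[2]))
print(hand_in())
E
```

```text
[-0.1891 -0.0034  0.092 ]
[-0.1111 -0.0339  0.062 ]
the job is handed in; nothing more can be done
None
```

I threw all three levers (right, then middle, then left), drew the carriage out about 68 mm with the cassette standing upright, left the bottle and reels where they were, and handed in the job at about 25 s.

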